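Set up an inlet adapter for a flow test

ROBOT

A 6-joint arm with a two-finger parallel gripper is mounted at the origin on a cart in front of the work surface, level with it; the furniture and walls round the work are solid. World frame = base frame: x ahead of the robot, y to its left, z up, the work surface at z = 0. Lengths are in mm, angles in rad, forces in N, time in s.
With the tool pointing down it reaches from about 350 to 875 mm from the base axis. Payload 4.2 kg.
Tool frame: the origin (TCP) lies at the very end of the fingers, on their centre line; the grasp point (between the pads) lies 19 mm behind it; z points along the fingers, y is the line along which they close (so a half turn about z gives the same grasp; the last joint's range is limited). The gripper opens to 87 mm and grips with 3 to 60 N. Pads are 19 mm wide; open, the fingers measure 117 mm over their backs; the gripper's body (75 mm by 190 mm) begins 51 mm behind the grasp point.
Start: joints at [-0.879, 0.385, 0.008, 0, -1.194, -0.259], TCP at [262.146, -567.344, 222.55] pointing down, gripper open.
Joint ranges: [-3.14, 3.14], [-1.21, 2.06], [-1.07, 1.41], [-3.16, 2.05], [-2.99, -0.16], [-3.1, 3.1]. Speed limits (rad/s): [2.79, 2.79, 3.14, 3.14, 3.14, 3.14].

INTERFACE

Orientations are given as a unit quaternion [w, x, y, z].
In Python, from plant import r, optics gives the robot as it stands.
- The arm moves only by the tool apply_moves, never from a script. Its argument "steps" is text: rows parted by semicolons, each of 7 numbers parted by spaces: the opening in per cent of the stroke, from 0 (shut) to 100 (fully open), then the shift along the world's x, y, z in cm, then the turn, a rotation vector about the world's x, y, z in rad. A call has exactly 10 rows; each row is the pose to reach, as a shift and turn from the pose commanded when the call began; what a row does not reach only later rows make up. A row lasts 1/12 s, in which the tool goes at most 41.7 mm and 7.16 degrees, less where a joint would pass 70% of its speed; a pose out of reach is approached as far as the arm can. A call with a gripper value outside its range is refused whole. The fingers move at their own pace and stop on an object; "squeeze" is the grip in N (left out, the last holds). Time passes only in rows, so rows that repeat a pose let the fingers close, or fill a call up. It gives the time, the measured TCP pose, the force, the opening and the grip force at its end, in the units of the state.
- r.get_obs(): the state, without advancing time (a new reading comes with each control period).
- optics.grab_frame(name): name is "scene" or "side" or "wrist"; returns a dict with "img" (420x560x3 uint8, red, green, blue), "range_z" (420x560 float32, mm along the optical axis (not along the pixel's ray), 0 where there is no reading), "fx", "fy", "cx", "cy" (pixels), "R" (3x3) and "t" (3): a world point X has camera coordinates R X + t. Camera axes: x right, y down, z forward; pixel columns grow to the right and rows downward; lengths in mm; the calibration is good to about 2 mm. A picture is of the moment at which its call begins.
- r.hand_in(): hands the job in; it is judged then, once.
The state is a dict: "clock": time; "joint_positions": joint angles; "qvel": joint speeds; "effort": joint torques, N m; "tcp_pos": TCP position; "ee_rot": TCP orientation; "wrist_force": force on the tool from outside, world axes, zero at the start; "wrist_torque": the same for the moment, N m; "finger_gap": finger opening in mm; "grasp_force": force on a finger pad.
Only numpy, scipy, OpenCV 4.12 (cv2) and the standard library are available. Lean on these libraries where they do the work, as an engineer would, in place of code of your own. Each camera call takes 0.05 s, during which the arm holds its last target. There are 200 camera calls.

TASK

Lay the flanged inlet adapter from its leaning stand flat in the shallow pocket of the flow-test base, flange down and spigot up, and let go of it. Then push the sleeve whose bore fits over the spigot until it rests on the flange and release it. Leave the other sleeve, the bottle, the standing blower and the tachometer where they are.

Things in the scene. Friction and masses are not known exactly. Their poses are not given: they have to be found in the camera images.
- adapter: loose grey inlet adapter, 0.12 kg: flange 84 (x) x 64 (y) x 8 mm (z), round spigot 42 mm in diameter standing 30 mm out of the middle of one face along +z (last 4 mm chamfered). Origin: centre of the plain face. Starts with its plain face against the stand's deck, spigot axis 60 degrees from vertical, x up the slope. May lie in the pocket either way round (half a turn about z)
- stand: fixed leaning stand: base plate 92 x 80 x 8 mm, deck 50 mm wide, 80 mm long, leaning back 30 degrees from vertical, with a 5 mm thick ledge at its foot, sticking out 10 mm, under the flange's edge; leaning adapter reaches 93 mm above the bench. Origin: on the bench under the deck; z up, -x the side to which deck and spigot face, y along the ledge
- flow_base: fixed flow-test base: aluminium plate 126 (x) x 104 (y) x 12 mm with four grey walls round a shallow rectangular pocket. Origin: centre of its underside, on the bench; z up
- pocket (a point): centre of the pocket's floor, 12 mm above the bench, axes as flow_base: inside 88 mm along x, 68 mm along y, walls 9 mm thick, rising 10 mm above the floor, their inner upper edge stepped back
- wide_sleeve: the sleeve that fits: plain aluminium tube, loose, about 0.08 kg, standing upright, outer diameter 54, bore 45, length 70 mm, both ends alike. Origin: centre of its lower end; z along its axis (up)
- wide_sleeve_mid (a point): middle of the wide sleeve: on its axis, 35 mm from either end
- narrow_sleeve: the sleeve that does not fit: plain aluminium tube standing upright, outer diameter 46, bore 36, length 70 mm. Origin: centre of its lower end. The two sleeves may stand in either place; leave this one
- narrow_sleeve_mid (a point): middle of the narrow sleeve, 35 mm above its origin
- solvent_bottle: bystander: round bottle 65 mm in diameter, 128 mm tall, standing upright. Origin: centre of its underside
- blower: bystander: black radial blower standing on edge, about 28 x 77 x 78 mm high, with a lead. Origin: on the bench near it; the housing spans x -49 to -21, y -57 to 20, z 0 to 78 mm
- tachometer: bystander: orange hand meter lying flat, 54 (x) x 114 (y) x 30 mm. Origin: centre of its underside, on the 8 mm thick mat
- test_nest: furniture, fixed, an obstacle between the sleeves and the flow base: black test nest, about 194 (x) x 198 (y) mm, its closed clear guard up to 68 mm above the bench. Origin: near the middle of its underside; y points to the side on which the sleeves stand. A shelf hangs 0.4 m above the back of the bench: keep the wrist from leaning in under it

How it is judged:
By the outcome, as a careful person would: the job done as asked, in the order asked, and still so for the second after the job is handed in, with the robot touching nothing.
It also fails if it takes over 62 s, if anything falls off the work surface, if the arm or the gripper's body presses on something with over 40 N, if the wrist force passes 120 N, or if a joint passes its speed limit or range.

## Working session

There is one attempt and no reset: what is moved stays moved. The work goes in short steps, Python scripts to look and compute and a tool call to move; the robot and the scene stay as the last step left them, time stands still between calls to the robot, and variables do not carry over. Pictures are saved under pics/ and viewed, at most 10 in all, crops included, and the job is handed in when it is done.

Besides the shell and the picture viewer there is one more tool, called by a JSON object that holds its "api" and its "payload", one argument or row to a line. apply_moves: Moves the arm, as the interface text tells. Its arguments: {"type":"object","properties":{"steps":{"type":"string"},"squeeze":{"type":"number"}},"required":["steps"]}

```bash
ls; mkdir -p pics
cat > h.py <<'E'
import numpy as np, cv2
from plant import r, optics
def cloud(f):
    d=f["range_z"]; v,u=np.indices(d.shape)
    P=np.stack([(u-f["cx"])/f["fx"]*d,(v-f["cy"])/f["fy"]*d,d],-1)
    W=(P-np.array(f["t"]))@np.array(f["R"]); W[d==0]=np.nan
    return W
def save(n,img): cv2.imwrite(f"pics/{n}.png",img[...,::-1])
E
python3 - <<'E'
from h import *
o=r.get_obs(); print(o)
for n in("scene","side","wrist"):
    f=optics.grab_frame(n); save(n,f["img"]); np.savez(n+".npz",W=cloud(f),**f)
    print(n,"cam at",-np.array(f["R"]).T@np.array(f["t"]),f["fx"])
E
```

```text
pics
{'clock': 0.0, 'joint_positions': array([-8.79372706e-01,  3.85555863e-01,  6.61758876e-03, -5.14108762e-04,
       -1.19401156e+00, -2.58590053e-01]), 'qvel': array([-2.74133055e-04,  4.95221167e-04,  1.39369327e-03,  5.82583423e-05,
       -1.09954018e-03,  1.22038981e-03]), 'effort': array([ 5.19967107e-04, -3.90664709e+01,  1.87410539e+01,  4.22009736e+00,
        1.09809585e-02, -1.72517030e-04]), 'tcp_pos': array([ 261.90841027, -566.80081151,  221.45456821]), 'ee_rot': array([-2.79976749e-04, -2.14638622e-01,  9.76692912e-01,  1.06681297e-03]), 'wrist_force': array([ 0.72029963, -0.36095273,  0.04295696]), 'wrist_torque': array([0.00374078, 0.00916657, 0.01680531]), 'grasp_force': 0.0, 'finger_gap': 87.07095505389492}
scene cam at [-42.10237643 748.23038165 495.88837447] 493.75728820226834
side cam at [317.68418031 866.09443047 853.32210041] 528.6892822404772
wrist cam at [ 201.7601986  -594.79423323  382.84091162] 354.17989803933773
```

View pics/scene.png

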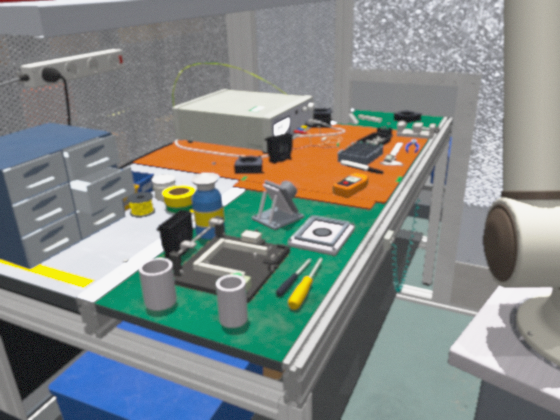

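View pics/side.png

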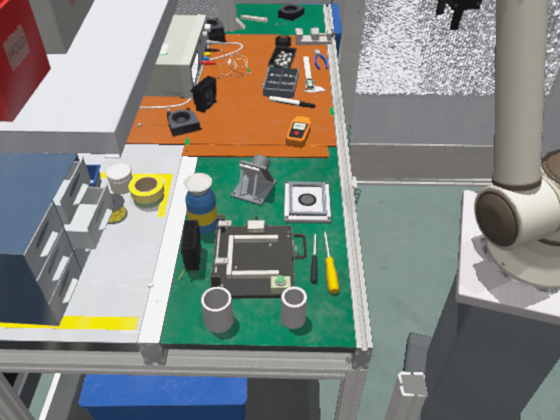

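The scene and side views show the stand with the adapter at about side px (255,178), the flow base at (307,200), and the sleeves at (217,310) and (292,308). The nest lies between them, with the bottle at (200,205) and the blower at (191,245).

Run:
```python
from h import *
S={n:np.load(n+".npz") for n in("scene","side")}
W=S["side"]["W"]; I=S["side"]["img"]
# sleeves: rim circle fit
def circ(P):
    A=np.c_[2*P[:,:2],np.ones(len(P))]; s=np.linalg.lstsq(A,(P[:,:2]**2).sum(1),rcond=None)[0]
    return s[:2],np.sqrt(s[2]+s[0]**2+s[1]**2)
for nm,(u0,u1,v0,v1) in dict(L=(195,240,280,335),R=(275,312,280,332)).items():
    P=W[v0:v1,u0:u1].reshape(-1,3); P=P[np.isfinite(P[:,0])]
    rim=P[(P[:,2]>67)&(P[:,2]<74)]
    lo,hi=np.percentile(rim[:,:2],[2,98],axis=0)
    print(nm,len(rim),"ctr",(lo+hi)/2,"ext",hi-lo,"z",np.median(rim[:,2]))
# height map top view
allP=np.concatenate([S[n]["W"].reshape(-1,3) for n in S]); C=np.concatenate([S[n]["img"].reshape(-1,3) for n in S])
P=W.reshape(-1,3); C=I.reshape(-1,3)
for nm,(u0,u1,v0,v1) in dict(base=(278,335,175,228),stand=(228,280,150,208),bottle=(182,220,170,235),nest=(205,310,215,300)).items():
    Q=W[v0:v1,u0:u1].reshape(-1,3); Q=Q[np.isfinite(Q[:,0])]
    for z0,z1 in((8,17),(17,26),(26,50),(50,100)):
        q=Q[(Q[:,2]>z0)&(Q[:,2]<z1)]
        if len(q)>10: print(nm,z0,len(q),np.percentile(q,[2,98],axis=0).round(0).tolist(), cv2.minAreaRect(q[:,:2].astype(np.float32)) if z1<30 else '')
big=cv2.resize(np.hstack([I[145:235,220:340]]),None,fx=5,fy=5,interpolation=cv2.INTER_CUBIC)
save("crop1",big)
J=S["scene"]["img"]; 
# top-down projection, both cameras
img=np.zeros((600,560,3),np.uint8)
for n in("scene","side"):
    P=S[n]["W"].reshape(-1,3); c=S[n]["img"].reshape(-1,3)
    m=np.isfinite(P[:,0])&(P[:,2]>5)&(P[:,2]<140)
    for p,k in zip(P[m],c[m]):
        a=int((650-p[1])); 
        u=int((p[0]-250)); v=int((450-p[1])*0.75)
        if 0<=u<560 and 0<=v<600: img[v,u]=(int(p[2]*1.8),k[0],k[2])
save("top",img)
```

```text
L 229 ctr [580.27411994 351.34440461] ext [50.92436235 51.28943506] z 70.81080668826898
R 212 ctr [446.77493404 307.25993167] ext [42.42166518 43.81629058] z 70.72571379195315
base 8 1245 [[441.0, -57.0, 9.0], [553.0, 89.0, 17.0]] ((498.81890869140625, 9.12652587890625), (114.60105895996094, 158.1826171875), 12.161186218261719)
base 17 549 [[448.0, -63.0, 17.0], [550.0, 55.0, 25.0]] ((499.85223388671875, 10.079940795898438), (106.74641418457031, 153.95680236816406), 12.186666488647461)
stand 8 878 [[592.0, -160.0, 8.0], [728.0, 27.0, 15.0]] ((647.3480834960938, -57.658912658691406), (131.3914337158203, 197.93798828125), 16.664472579956055)
stand 17 44 [[592.0, -40.0, 17.0], [656.0, 24.0, 26.0]] ((623.8927001953125, -10.323963165283203), (69.69444274902344, 59.13577651977539), 83.02473449707031)
stand 26 151 [[590.0, -35.0, 26.0], [655.0, 19.0, 50.0]] 
stand 50 522 [[592.0, -45.0, 51.0], [655.0, 8.0, 95.0]] 
bottle 8 73 [[658.0, 12.0, 8.0], [795.0, 156.0, 17.0]] ((736.7477416992188, 71.78824615478516), (39.48091125488281, 230.0013885498047), 36.96963882446289)
bottle 17 54 [[659.0, 125.0, 18.0], [697.0, 157.0, 26.0]] ((681.0419921875, 145.73416137695312), (37.54341506958008, 28.761428833007812), 29.951074600219727)
bottle 26 179 [[657.0, 120.0, 27.0], [724.0, 157.0, 49.0]] 
bottle 50 883 [[654.0, 117.0, 52.0], [726.0, 222.0, 99.0]] 
nest 8 3859 [[479.0, 57.0, 10.0], [652.0, 286.0, 17.0]] ((548.629150390625, 180.56497192382812), (232.61965942382812, 215.35487365722656), 23.289783477783203)
nest 17 625 [[483.0, 99.0, 17.0], [680.0, 272.0, 26.0]] ((554.8739624023438, 187.32373046875), (213.8498077392578, 210.1328582763672), 23.661970138549805)
nest 26 1317 [[451.0, 112.0, 26.0], [680.0, 331.0, 49.0]] 
nest 50 976 [[432.0, 140.0, 51.0], [676.0, 344.0, 73.0]]
```

View pics/crop1.png

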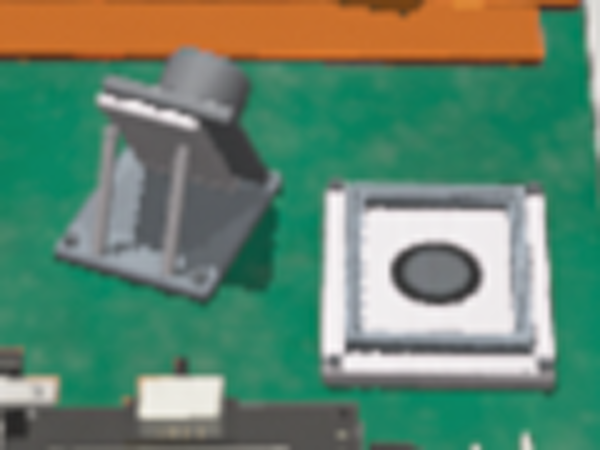

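The crop shows the adapter leaning with its spigot pointing away from the camera (px 205,80). The base pocket is at crop px (435,270), long side still to be fixed. The left sleeve, 51 mm across against 43, is the wide one.

Run:
```python
from h import *
for n in("scene","side"):
    W=np.load(n+".npz")["W"].reshape(-1,3); P=W[np.isfinite(W[:,0])]
    b=P[(abs(P[:,0]-500)<85)&(abs(P[:,1]+5)<75)]
    for z0,z1 in((9.5,15),(19.5,25)):
        q=b[(b[:,2]>z0)&(b[:,2]<z1)]; 
        H,xe,ye=np.histogram2d(q[:,0],q[:,1],bins=[17,15],range=[[415,585],[-80,70]])
        print(n,z0,len(q),cv2.minAreaRect(q[:,:2].astype(np.float32)))
        print(H.astype(int).T[::-1])
    s=P[(abs(P[:,0]-625)<65)&(abs(P[:,1]+20)<75)]
    q=s[(s[:,2]>5)&(s[:,2]<11)]; print("plate",len(q),cv2.minAreaRect(q[:,:2].astype(np.float32)))
    q=s[(s[:,2]>40)]
    # dominant plane by RANSAC
    rng=np.random.default_rng(0);best=0
    for _ in range(500):
        a=q[rng.choice(len(q),3,False)]; nn=np.cross(a[1]-a[0],a[2]-a[0]); nn/=np.linalg.norm(nn)+1e-9
        m=abs((q-a[0])@nn)<1.5
        if m.sum()>best: best=m.sum();bm=m
    c=q[bm].mean(0);nn=np.linalg.svd(q[bm]-c)[2][2]; print("plane",best,len(q),c,nn, q.min(0),q.max(0))
f=np.load("side.npz")
```

```text
scene 9.5 956 ((497.6111755371094, -1.6295928955078125), (104.28688049316406, 129.5145721435547), 14.946537971496582)
[[ 0  0  0  0  0  0  0  3  7  8 11  6  0  0  0  0  0]
 [ 0  0  0  4  4  8 12 16 15 14 11  8  0  0  0  0  0]
 [ 0  5 15 14 15 15 12  7  1  0  0  0  1  0  0  0  0]
 [ 0  1  8  8  3  0  0  1  1  6  9  1  0  0  0  0  0]
 [ 0  0 12  2  1  5  6  9 11  8  9  6  1  0  0  0  0]
 [ 0  0  8  7  3  9 11 11 11 13 12  4  0  2  0  0  0]
 [ 0  0  5  9  1 11 16 11 12 11  7  9  0  2  0  0  0]
 [ 0  0  1 11  1  8 11  9  8 12 10 12  1  2  0  0  0]
 [ 0  0  0  8  5  5  7 11 10 11  7 11  4  1  0  0  0]
 [ 0  0  0  4 11  3 12 10  6  8 12 10  6  0  3  0  0]
 [ 0  0  0  2 11  0 10  9 14  8  8  8 10  1  2  0  0]
 [ 0  0  0  0 11  2  6  9 13 10 10  8  2  0  2  0  0]
 [ 0  0  0  0  7  4  5  6  3  0  0  0  0  0  1  0  0]
 [ 0  0  0  0  5  6  1  0  0  0  0  0  0  0  0  0  0]
 [ 0  0  0  0  2  4  0  0  0  0  0  0  0  0  0  0  0]]
scene 19.5 217 ((497.8606872558594, -2.1304397583007812), (85.60052490234375, 108.14486694335938), 14.787134170532227)
[[0 0 0 0 0 0 0 0 0 0 0 0 0 0 0 0 0]
 [0 0 0 0 0 0 0
[... 2229 characters left out ...]
  0  0  0  0  3  6  0  0  0  0]
 [ 0  0  0  1  7  0  0  0  0  0  0  0 11  0  0  0  0]
 [ 0  0  0  0  8  5  0  1  0  0  0  0  9  3  0  0  0]
 [ 0  0  0  0  4  6  0  0  0  0  0  0  5  6  0  0  0]
 [ 0  0  0  0  2  7  0  0  1  3  6  7 10  7  0  0  0]
 [ 0  0  0  0  0  7  4 10 10 10  7  6  1  0  0  0  0]
 [ 0  0  0  0  0  6  8  5  1  0  0  0  0  0  0  0  0]
 [ 0  0  0  0  0  0  0  0  0  0  0  0  0  0  0  0  0]]
plate 504 ((624.3704833984375, -21.223114013671875), (129.28555297851562, 145.32386779785156), 0.8125888705253601)
plane 128 590 [632.06838931  -8.97274012  66.24278747] [-0.10856772 -0.86641924  0.48737127] [589.85198552 -50.25434499  40.02900352] [658.56020464  18.13539223  99.55949026]
```

{"api": "apply_moves", "payload": {
  "steps": "100 3 4 0.5 0 0 0; 100 6 8 1 0 0 0; 100 8 11 1.5 0 0 0; 100 11 14 2 0 0 0; 100 13 17 3 0 0 0; 100 15 19.5 4 0 0 0; 100 17 22 5 0 0 0; 100 19 24.5 6 0 0 0; 100 20 26 6 0 0 0; 100 20 26 6 0 0 0"
}}

```text
clock: 0.98
tcp_pos: [464.2, -304.7, 283.0]
ee_rot: [0.001, -0.217, 0.976, -0.0]
wrist_force: [-0.6, -0.2, -0.5]
finger_gap: 87.2
grasp_force: 0.0
```

Run:
```python
from h import *
f=optics.grab_frame("wrist"); save("w2",f["img"]); np.savez("w2.npz",W=cloud(f),**f)
print(r.get_obs()["joint_positions"])
print("cam",-f["R"].T@f["t"],f["R"].round(2))
for p in((497.6,-4.5,22),(625,-20,60)):
    c=f["R"]@np.array(p)+f["t"]; print(c[0]/c[2]*f["fx"]+f["cx"],c[1]/c[2]*f["fy"]+f["cy"])
```

```text
[-2.91857149e-01  2.28019179e-01 -6.52621468e-02 -3.76089660e-04
 -1.27774922e+00 -8.42932352e-01]
cam [ 403.75622195 -332.68153877  444.10262297] [[-0.42  0.91  0.  ]
 [ 0.88  0.41  0.25]
 [ 0.22  0.1  -0.97]]
475.1048320971565 295.8361619871866
426.5793732377366 387.3851117923274
```

View pics/w2.png

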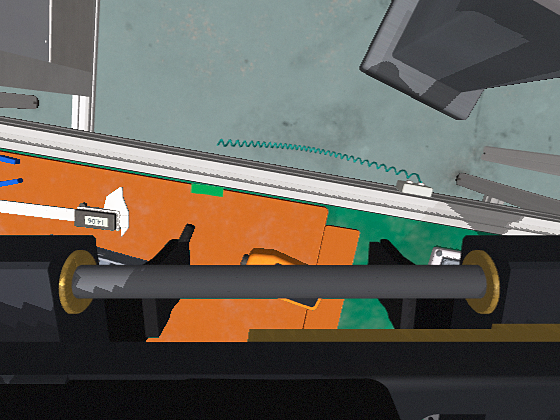

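The wrist view shows only the tachometer (285,275) and the orange mat; the gripper hides the stand. I'll choose the half-turn from estimated wrist kinematics and refine the stand's yaw.

Run:
```python
from h import *
from scipy.spatial.transform import Rotation as Ro
from scipy.optimize import least_squares
o=r.get_obs(); q=o["joint_positions"]
def Rt(q,s4): 
    M=Ro.from_euler('z',q[0])*Ro.from_euler('y',q[1]-q[2])*Ro.from_euler('x',s4*q[3])*Ro.from_euler('y',-q[4])*Ro.from_euler('x',-q[5])
    X=M.as_matrix(); return np.c_[-X[:,1], np.cross(X[:,0],-X[:,1]), X[:,0]]
w=o["ee_rot"]; print(Rt(q,-1).round(2).tolist(), Ro.from_quat(w[[1,2,3,0]]).as_matrix().round(2).tolist())
for sg in(1,-1):
  T=np.c_[[0,.5*sg,.866*sg],[sg,0,0],[0,.866,-.5]]
  for q1 in(-.25,-.4):
   for s40 in(1.2,-1.2):
    b=least_squares(lambda v:(Rt([q1,.4,0,v[0],v[1],v[2]],-1)-T).ravel(),[s40,-1.3,0])
    print(sg,q1,b.x.round(2),b.cost)
# stand yaw: plane of the deck back/ adapter, plate edges, from side + scene with narrow regions
for n in("scene","side"):
    W=np.load(n+".npz")["W"].reshape(-1,3); P=W[np.isfinite(W[:,0])]
    s=P[(abs(P[:,0]-625)<60)&(abs(P[:,1]+15)<65)]
    q=s[(s[:,2]>5.5)&(s[:,2]<11)]
    H=np.histogram2d(q[:,0],q[:,1],bins=[12,13],range=[[565,685],[-80,50]])[0]; print(n);print(H.astype(int).T[::-1])
    a=np.deg2rad(np.arange(-40,41,5))
    t=s[s[:,2]>84]; print("top",len(t),t.mean(0),np.percentile(t,[3,97],axis=0).round(1).tolist())
```

```text
[[-0.91, -0.42, -0.0], [-0.42, 0.91, 0.0], [-0.0, 0.0, -1.0]] [[-0.91, -0.42, -0.0], [-0.42, 0.91, 0.0], [-0.0, 0.0, -1.0]]
1 -0.25 [2.15 1.57 0.47] 4.840106482922115e-10
1 -0.25 [-1.   -1.57 -2.67] 4.840106482947906e-10
1 -0.4 [-0.93 -1.69 -2.59] 4.840106483305115e-10
1 -0.4 [-0.93 -1.69 -2.59] 4.840106483020107e-10
-1 -0.25 [-1.   -1.57  0.47] 4.840106482931979e-10
-1 -0.25 [-1.   -1.57  0.47] 4.840106483055442e-10
-1 -0.4 [-0.93 -1.69  0.55] 4.840106482939212e-10
-1 -0.4 [-0.93 -1.69  0.55] 4.840106483029068e-10
scene
[[ 0  0  0  0  0  0  0  0  0  0  0  0]
 [ 0  0  0  4  4  6  1  1  0  0  0  0]
 [ 0  0  0 12  7  9 10  9 12  8 10  0]
 [ 0  0  1 13  9  7  1 10  9  2  6  0]
 [ 0  0  4  9 10  9  5  4  9  8  1  0]
 [ 0  0  5  9  6  6 10  2  6  8  5  0]
 [ 0  0  5 10  9  8  9  8  2  7  5  0]
 [ 0  0  8  8  7  9  7  6  6  2  4  0]
 [ 0  0  7 10  6  5  9  9  7  6  0  0]
 [ 0  0  7  9  3  0  0  1  1  1  0  0]
 [ 0  0  4  0  0  0  0  0  0  0  0  0]
 [ 0  0  0  0  0  0  0  0  0  0  0  0]
 [ 0  0  0  0  0  0  0  0  0  0  0  0]]
top 117 [623.09967961  -4.31402021  88.08368587] [[594.7, -37.9, 84.1], [654.8, 6.2, 92.2]]
side
[[ 0  0  1  1  1  0  0  0  0  0  0  0]
 [ 0  0  0  3  2  3  0  0  2  0  0  1]
 [ 0  0  0  9  9  6 11  6 10 10  9  0]
 [ 0  0  0  8  7  5  9  6  8  4  3  1]
 [ 0  0  3 10  7  4  6  7  6  3 10  0]
 [ 1  1  3 11 11  8  5  7  7  2  7  0]
 [ 0  3  7  8  2  7  2  8  8  7  5  0]
 [ 0  0  6  8  7 10  2  8  4  5  2  0]
 [ 2  1  8  6  7 13  2  6  7  5  1  0]
 [ 2  1  4  5  1  1  1  3  2  6  3  1]
 [ 1  0  4  0  1  0  0  0  0  2  1  0]
 [ 0  0  2  0  0  0  0  0  0  0  0  0]
 [ 0  0  1  1  0  0  0  0  0  0  0  0]]
top 196 [624.36385614 -11.64546044  89.31238322] [[594.2, -43.6, 84.4], [653.9, 3.1, 95.5]]
```

```bash
cat >> h.py <<'E'
from scipy.spatial.transform import Rotation as Ro
def cur():
    o=r.get_obs(); w=o["ee_rot"]; return o, Ro.from_quat(np.array(w)[[1,2,3,0]])
def go(T,p):
    o,R=cur(); rv=(Ro.from_matrix(T)*R.inv()).as_rotvec()
    print("dp cm",((np.array(p)-o["tcp_pos"])/10).round(2),"rv",rv.round(3),"deg",np.rad2deg(np.linalg.norm(rv)).round(1))
def Tgrasp(yaw,sg=-1):  # yaw deg of stand relative to facing -y
    return Ro.from_euler('z',yaw,degrees=True).as_matrix()@np.c_[[0,.5*sg,3**.5/2*sg],[sg,0,0],[0,3**.5/2,-.5]]
E
python3 -c "
from h import *
go(Tgrasp(-6),[612,-170,140])"
```

```text
dp cm [ 14.9   13.58 -14.24] rv [ 0.888 -0.634  0.931] deg 82.2
```

{"api": "apply_moves", "payload": {
  "steps": "100 1 0.5 0 0.075 -0.054 0.079; 100 3 1 0 0.15 -0.108 0.158; 100 4 2 -0.5 0.226 -0.161 0.237; 100 6 3 -1 0.3 -0.215 0.316; 100 7 5 -2 0.377 -0.27 0.395; 100 9 6 -3 0.45 -0.32 0.474; 100 10 7 -4 0.528 -0.377 0.554; 100 12 9 -5 0.6 -0.43 0.633; 100 13 10 -6 0.68 -0.485 0.712; 100 14 11 -7 0.755 -0.539 0.791"
}}

```text
clock: 1.87
tcp_pos: [601.9, -198.3, 212.1]
ee_rot: [0.325, -0.539, 0.72, 0.293]
wrist_force: [0.0, -0.2, 0.7]
finger_gap: 87.0
grasp_force: 0.0
```

```bash
python3 -c "
from h import *
print(cur()[0]['joint_positions'].round(2))
go(Tgrasp(-6),[612,-170,140])"
```

```text
[-0.51  0.6   0.34 -0.85 -1.65  0.31]
dp cm [ 1.01  2.83 -7.21] rv [ 0.129 -0.094  0.14 ] deg 12.2
```

{"api": "apply_moves", "payload": {
  "steps": "100 0.5 0.5 -1 0.04 -0.03 0.04; 100 0.8 1 -2.5 0.08 -0.06 0.08; 100 1 1.5 -4 0.12 -0.09 0.12; 100 1 2 -5.5 0.129 -0.094 0.14; 100 1 2.5 -7 0.129 -0.094 0.14; 100 1 2.8 -7.2 0.129 -0.094 0.14; 100 1 2.8 -7.2 0.129 -0.094 0.14; 100 1 2.8 -7.2 0.129 -0.094 0.14; 100 1 2.8 -7.2 0.129 -0.094 0.14; 100 1 2.8 -7.2 0.129 -0.094 0.14"
}}

```text
clock: 2.7
tcp_pos: [612.5, -169.8, 142.3]
ee_rot: [0.37, -0.58, 0.645, 0.333]
wrist_force: [-0.4, -0.1, -0.1]
finger_gap: 87.1
grasp_force: 0.0
```

Run:
```python
from h import *
f=optics.grab_frame("wrist"); save("w3",f["img"]); np.savez("w3.npz",W=cloud(f),**f)
W=cloud(f).reshape(-1,3);P=W[np.isfinite(W[:,0])]
s=P[(abs(P[:,0]-622)<50)&(abs(P[:,1]+25)<60)&(P[:,2]>14)&(P[:,2]<105)]
print(len(s))
```

```text
6121
```

View pics/w3.png

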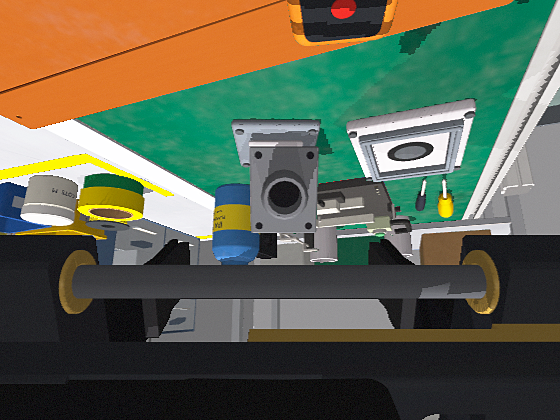

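The wrist view shows the adapter: spigot mouth at (286,192), flange corners at about (250,150), (317,150), (252,233) and (315,232). The flow base is visible at (412,150).

```bash
cat >> h.py <<'E'
def plane(q,th=1.2,n=600,ref=None,cosmin=.95):
    rng=np.random.default_rng(0);best=0
    for _ in range(n):
        a=q[rng.choice(len(q),3,False)]; nn=np.cross(a[1]-a[0],a[2]-a[0]); nn/=np.linalg.norm(nn)+1e-9
        if ref is not None and abs(nn@ref)<cosmin: continue
        m=abs((q-a[0])@nn)<th
        if m.sum()>best: best=m.sum();bm=m
    c=q[bm].mean(0);nn=np.linalg.svd(q[bm]-c,full_matrices=False)[2][2]; 
    if ref is not None and nn@ref<0: nn=-nn
    return c,nn,bm
E
python3 - <<'E'
from h import *
W=np.load("w3.npz")["W"]; s=W[145:236,246:322].reshape(-1,3); s=s[np.isfinite(s[:,0])]
s=s[(abs(s[:,0]-622)<50)&(abs(s[:,1]+25)<60)&(s[:,2]>14)&(s[:,2]<105)]
ref=np.array([-.1,-.86,.5]); c,n,m=plane(s,ref=ref); print("flange",c,n,m.sum(),"tilt above hor",np.rad2deg(np.arcsin(n[2])),"yaw",np.rad2deg(np.arctan2(-n[0],-n[1])))
n0=n; d=(s-c)@n
u=np.cross([0,0,1],n); u/=np.linalg.norm(u); v=np.cross(n,u)   # u horiz, v up-slope
uv=np.c_[(s-c)@u,(s-c)@v]
print(np.histogram(d,bins=np.arange(-12,40,2)))
fl=uv[abs(d)<1.5]; print("flange rect",cv2.minAreaRect(fl.astype(np.float32)))
tip=uv[(d>27)&(d<33)]; lo,hi=np.percentile(tip,[1,99],axis=0)
print("tip",len(tip),lo,hi,cv2.minEnclosingCircle(tip.astype(np.float32)))
cy=uv[(d>4)&(d<25)]; A=np.c_[2*cy,np.ones(len(cy))]; x=np.linalg.lstsq(A,(cy**2).sum(1),rcond=None)[0]; print("cyl",x[:2],np.sqrt(x[2]+x[:2]@x[:2]))
for nm,q in(("rect",cv2.minAreaRect(fl.astype(np.float32))[0]),("tip",cv2.minEnclosingCircle(tip.astype(np.float32))[0]),("cyl",x[:2])):
    print(nm,"spigot root world",c+u*q[0]+v*q[1])
# base from wrist
s=W[90:195,340:485].reshape(-1,3); s=s[np.isfinite(s[:,0])]
b=s[(abs(s[:,0]-498)<85)&(abs(s[:,1]+4)<80)]
for z0,z1 in((9.5,15),(19.5,25)):
    q=b[(b[:,2]>z0)&(b[:,2]<z1)]; print(z0,len(q),np.median(q[:,2]),cv2.minAreaRect(q[:,:2].astype(np.float32)))
print(cur()[0]["joint_positions"].round(2))
E
```

```text
flange [623.66157245 -27.73860352  52.0647665 ] [-0.09848867 -0.86001379  0.50067581] 3443 tilt above hor 30.044721190985648 yaw 6.533044723212308
(array([  11,   25,    2,    0,   45, 1908, 2026,   70,  497,  180,   32,
         29,   25,   31,   32,   35,   32,   31,   62,  203,  407,  220,
          1,    0,    0]), array([-12, -10,  -8,  -6,  -4,  -2,   0,   2,   4,   6,   8,  10,  12,
        14,  16,  18,  20,  22,  24,  26,  28,  30,  32,  34,  36,  38]))
flange rect ((-0.20377159118652344, 3.180084228515625), (84.24312591552734, 63.771846771240234), 89.85210418701172)
tip 740 [-19.29203514 -15.13535264] [18.98275165 22.9669078 ] ((-0.19924136996269226, 3.6439740657806396), 20.60154914855957)
cyl [-0.0231165  1.712292 ] 13.189901820354518
rect spigot root world [623.64027758 -26.13356697  54.81755831]
tip spigot root world [623.67120387 -25.90333217  55.21911753]
cyl spigot root world [623.73614678 -26.88423721  53.54698617]
9.5 4324 11.600067264363142 ((499.4937744140625, -7.434089660644531), (102.77503204345703, 124.2068099975586), 15.03844928741455)
19.5 827 20.279691451352793 ((498.9438171386719, -5.528057098388672), (84.65657806396484, 107.54856872558594), 14.733932495117188)
[-0.51  0.74  0.34 -0.93 -1.69  0.54]
```

```bash
python3 -c "
from h import *
a=np.array([-.0985,-.860,.5007]);rt=np.array([623.7,-26,55.5])
go(Tgrasp(-6.53),rt+60*a)
go(Tgrasp(-6.53),rt+3.5*a)"
```

```text
dp cm [ 0.53  9.21 -5.65] rv [ 0.005 -0.001 -0.007] deg 0.5
dp cm [ 1.09 14.07 -8.48] rv [ 0.005 -0.001 -0.007] deg 0.5
```

{"api": "apply_moves", "payload": {
  "steps": "100 0.2 2 -1.2 0.003 0 -0.004; 100 0.3 4 -2.5 0.005 0 -0.007; 100 0.4 6 -3.7 0.005 0 -0.007; 100 0.5 7.8 -4.8 0.005 0 -0.007; 100 0.53 9.2 -5.65 0.005 0 -0.007; 100 0.65 10.5 -6.4 0.005 0 -0.007; 100 0.7 11.5 -7 0.005 0 -0.007; 100 0.8 12.3 -7.45 0.005 0 -0.007; 100 0.85 12.5 -7.55 0.005 0 -0.007; 100 0.85 12.5 -7.55 0.005 0 -0.007"
}}

```text
clock: 3.58
tcp_pos: [620.8, -44.1, 64.9]
ee_rot: [0.372, -0.576, 0.646, 0.334]
wrist_force: [-0.0, -1.1, -0.6]
finger_gap: 87.2
grasp_force: 0.0
```

Run:
```python
from h import *
a=np.array([-.0985,-.860,.5007]);rt=np.array([623.7,-26,55.5])
f=optics.grab_frame("wrist"); print(cur()[0]["wrist_force"])
go(Tgrasp(-6.53),rt+3.5*a)
W=cloud(f).reshape(-1,3); s=W[np.isfinite(W[:,0])]
s=s[(abs(s[:,0]-623)<45)&(abs(s[:,1]+25)<50)&(s[:,2]>16)&(s[:,2]<92)]
c,n,m=plane(s,ref=a); print(c,n,m.sum(),"offset of root from plane",(rt-c)@n)
```

```text
[-0.05414778 -1.36730429  0.47323184]
dp cm [ 0.25  1.57 -0.79] rv [-0.001 -0.003 -0.001] deg 0.2
[622.99227677 -32.47254827  43.89245955] [-0.1033519  -0.85881664  0.5017493 ] 8489 offset of root from plane 0.19219860530231864
```

{"api": "apply_moves", "payload": {
  "steps": "100 0.1 0.5 -0.3 0 0 0; 100 0.15 1 -0.5 0 0 0; 100 0.2 1.3 -0.7 0 0 0; 100 0.25 1.5 -0.79 0 0 0; 60 0.25 1.5 -0.79 0 0 0; 55 0.25 1.5 -0.79 0 0 0; 50 0.25 1.5 -0.79 0 0 0; 40 0.25 1.5 -0.79 0 0 0; 30 0.25 1.5 -0.79 0 0 0; 20 0.25 1.5 -0.79 0 0 0",
  "squeeze": 25
}}

```text
clock: 4.47
tcp_pos: [623.2, -29.5, 57.2]
ee_rot: [0.372, -0.576, 0.647, 0.334]
wrist_force: [0.0, -0.3, 0.0]
finger_gap: 55.1
grasp_force: 0.0
```

{"api": "apply_moves", "payload": {
  "steps": "20 0 0 0 0 0 0; 20 0 0 0 0 0 0; 20 0 0 0 0 0 0; 20 0 0 0.1 0 0 0; 20 -0.03 -0.4 0.4 0 0 0; 20 -0.1 -0.8 0.8 0 0 0; 20 -0.15 -1.4 1.4 0 0 0; 20 -0.2 -2.1 2.2 0 0 0; 20 -0.3 -3 3.2 0 0 0; 20 -0.4 -4 4.5 0 0 0",
  "squeeze": 25
}}

```text
clock: 5.3
tcp_pos: [618.8, -70.3, 102.9]
ee_rot: [0.372, -0.576, 0.647, 0.335]
wrist_force: [0.3, -0.2, -1.3]
finger_gap: 41.5
grasp_force: 25.0
```

```bash
cat >> h.py <<'E'
def Tdown(deg):  # tool x heading
    t=np.deg2rad(deg); x=np.array([np.cos(t),np.sin(t),0]); z=np.array([0,0,-1.]); return np.c_[x,np.cross(z,x),z]
E
python3 -c "
from h import *
go(Tdown(-75.1),[498.5,-5.5,110])"
```

```text
dp cm [-12.03   6.48   0.71] rv [-1.051 -0.081  0.341] deg 63.5
```

{"api": "apply_moves", "payload": {
  "steps": "20 -0.5 -0.5 2 -0.105 -0.008 0.034; 20 -1.2 -0.5 3.5 -0.21 -0.016 0.068; 20 -2.5 0 4 -0.315 -0.024 0.102; 20 -4 1 4 -0.42 -0.032 0.136; 20 -5.5 2 4 -0.525 -0.04 0.17; 20 -7 3 3.5 -0.63 -0.048 0.204; 20 -8.5 4 3 -0.735 -0.056 0.239; 20 -10 5 2.5 -0.84 -0.065 0.273; 20 -11.2 6 1.5 -0.946 -0.073 0.307; 20 -12 6.5 0.7 -1.051 -0.081 0.341"
}}

```text
clock: 6.13
tcp_pos: [499.3, -3.6, 111.5]
ee_rot: [-0.0, 0.793, -0.609, 0.003]
wrist_force: [0.1, -1.1, -1.1]
finger_gap: 41.4
grasp_force: 25.0
```

{"api": "apply_moves", "payload": {
  "steps": "20 0 0 0 0 0 0; 20 0 0 0 0 0 0; 20 0 0 0 0 0 0; 20 0 0 0 0 0 0; 20 0 0 0 0 0 0; 20 0 0 0 0 0 0; 20 0 0 0 0 0 0; 20 0 0 0 0 0 0; 20 0 0 0 0 0 0; 20 0 0 0 0 0 0"
}}

```text
clock: 6.97
tcp_pos: [499.2, -4.5, 109.1]
ee_rot: [0.0, 0.793, -0.609, 0.0]
wrist_force: [-0.8, 0.7, -1.1]
finger_gap: 41.5
grasp_force: 25.0
```

Run:
```python
from h import *
o,R=cur(); print(o["tcp_pos"],o["finger_gap"],o["joint_positions"].round(2)); go(Tdown(-75.1),[498.5,-5.5,110])
for n in("side","scene","wrist"):
    f=optics.grab_frame(n); np.savez(n+"4.npz",W=cloud(f),**f)
    if n=="side": save("s4",cv2.resize(f["img"][110:240,220:360],None,fx=4,fy=4,interpolation=cv2.INTER_CUBIC))
    W=cloud(f).reshape(-1,3);P=W[np.isfinite(W[:,0])]
    q=P[(np.hypot(P[:,0]-498,P[:,1]+5)<62)&(P[:,2]>90)&(P[:,2]<112)]
    print(n,len(q),np.percentile(q[:,2],[2,10,50,90]) if len(q) else '')
    if len(q)>10: print(cv2.minAreaRect(q[:,:2].astype(np.float32)))
```

```text
[499.17963291  -4.54279466 109.09664142] 41.50359363296061 [ 0.32  0.29 -0.45  0.   -0.83 -0.06]
dp cm [-0.07 -0.1   0.09] rv [ 0.  0. -0.] deg 0.0
side 388 [101.64822523 104.21850923 107.48386897 109.68125278]
((497.78448486328125, -3.4827537536621094), (63.71025085449219, 85.5293960571289), 15.107966423034668)
scene 433 [ 98.71703365 100.95038024 105.33400828 108.8620987 ]
((497.872314453125, 0.077606201171875), (64.43437194824219, 86.13195037841797), 14.929218292236328)
wrist 9756 [102.86200587 103.98461421 104.94158015 106.10897149]
((499.35693359375, -4.2629852294921875), (64.09452056884766, 81.42286682128906), 14.831330299377441)
```

View pics/s4.png

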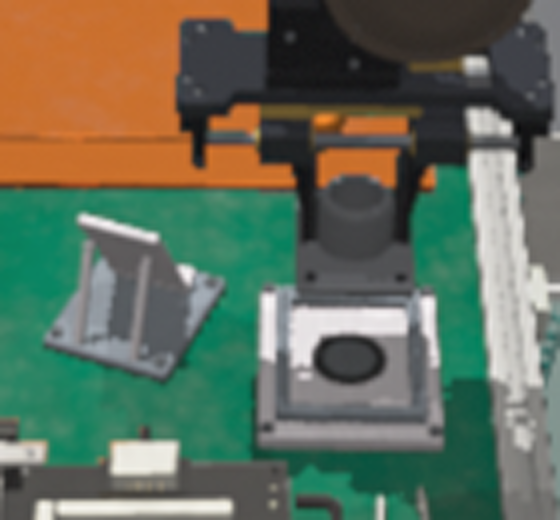

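The crop shows the adapter gripped upright by its spigot (crop px 355,215) and parallel to the pocket. Comparing the base and adapter in the same cameras calls for a y shift of about -2 mm.

{"api": "apply_moves", "payload": {
  "steps": "20 -0.03 -0.2 -2 0 0 0; 20 -0.03 -0.23 -4 0 0 0; 20 -0.03 -0.23 -5.5 0 0 0; 20 -0.03 -0.23 -6.5 0 0 0; 20 -0.03 -0.23 -7 0 0 0; 20 -0.03 -0.23 -7.3 0 0 0; 20 -0.03 -0.23 -7.3 0 0 0; 20 -0.03 -0.23 -7.3 0 0 0; 20 -0.03 -0.23 -7.3 0 0 0; 20 -0.03 -0.23 -7.3 0 0 0"
}}

```text
clock: 7.95
tcp_pos: [499.3, -6.5, 36.8]
ee_rot: [-0.001, 0.793, -0.609, 0.001]
wrist_force: [-0.9, 0.3, -1.0]
finger_gap: 41.6
grasp_force: 25.0
```

Run:
```python
from h import *
o,R=cur(); print(o["tcp_pos"],o["wrist_force"])
for n in("side","scene"):
    f=optics.grab_frame(n)
    W=cloud(f).reshape(-1,3);P=W[np.isfinite(W[:,0])]
    P=P[np.hypot(P[:,0]-498,P[:,1]+5)<90]
    for z0,z1 in((9.5,15),(19,24.5),(28,37)):
        q=P[(P[:,2]>z0)&(P[:,2]<z1)]; print(n,z0,len(q),cv2.minAreaRect(q[:,:2].astype(np.float32)))
```

```text
[499.31957362  -6.49681193  36.84077441] [-0.87074955  0.25071581 -1.04247224]
side 9.5 441 ((497.2878723144531, -6.932716369628906), (103.43824005126953, 131.40176391601562), 15.537102699279785)
side 19 289 ((496.02667236328125, -7.665870666503906), (88.12153625488281, 114.92058563232422), 15.183649063110352)
side 28 289 ((496.7860412597656, -3.761028289794922), (62.17152786254883, 83.77725982666016), 14.86904525756836)
scene 9.5 559 ((496.9638977050781, -0.280670166015625), (104.43104553222656, 125.80103302001953), 16.1889705657959)
scene 19 159 ((497.1082763671875, -1.1461677551269531), (85.75499725341797, 107.0798110961914), 14.697847366333008)
scene 28 372 ((498.1592102050781, -2.484180450439453), (64.5965347290039, 87.81188201904297), 14.34351634979248)
```

{"api": "apply_moves", "payload": {
  "steps": "20 0 0 -0.15 0 0 0; 20 0 0 -0.3 0 0 0; 20 0 0 -0.45 0 0 0; 20 0 0 -0.6 0 0 0; 20 0 0 -0.75 0 0 0; 20 0 0 -0.85 0 0 0; 20 0 0 -0.95 0 0 0; 20 0 0 -0.95 0 0 0; 20 0 0 -0.95 0 0 0; 20 0 0 -0.95 0 0 0"
}}

```text
clock: 8.88
tcp_pos: [498.9, -6.6, 26.7]
ee_rot: [0.0, 0.793, -0.609, 0.0]
wrist_force: [-0.1, -0.4, -1.0]
finger_gap: 41.5
grasp_force: 25.0
```

{"api": "apply_moves", "payload": {
  "steps": "20 0 0 -0.08 0 0 0; 20 0 0 -0.16 0 0 0; 20 0 0 -0.22 0 0 0; 20 0 0 -0.26 0 0 0; 20 0 0 -0.3 0 0 0; 20 0 0 -0.34 0 0 0; 20 0 0 -0.36 0 0 0; 20 0 0 -0.36 0 0 0; 20 0 0 -0.36 0 0 0; 20 0 0 -0.36 0 0 0"
}}

```text
clock: 9.72
tcp_pos: [498.9, -6.7, 23.4]
ee_rot: [0.0, 0.793, -0.609, 0.0]
wrist_force: [-1.2, 0.1, 4.4]
finger_gap: 41.9
grasp_force: 25.0
```

{"api": "apply_moves", "payload": {
  "steps": "58 0 0 0.02 0 0 0; 62 0 0 0.05 0 0 0; 65 0 0 0.1 0 0 0; 65 0 0 0.1 0 0 0; 65 0 0 0.1 0 0 0; 65 0 0 0.5 0 0 0; 65 0 0 1.5 0 0 0; 65 0 0 3 0 0 0; 70 0 0 5 0 0 0; 70 0 0 7 0 0 0"
}}

```text
clock: 10.55
tcp_pos: [498.5, -6.8, 93.7]
ee_rot: [0.001, 0.793, -0.609, -0.0]
wrist_force: [-0.4, 0.2, -0.9]
finger_gap: 60.0
grasp_force: 0.0
```

Run:
```python
from h import *
o,R=cur(); print(o["tcp_pos"],o["finger_gap"],o["joint_positions"].round(2))
for n in("side","scene","wrist"):
    f=optics.grab_frame(n); save(n+"5",f["img"])
    W=cloud(f).reshape(-1,3);P=W[np.isfinite(W[:,0])]
    q=P[(np.hypot(P[:,0]-498.5,P[:,1]+6)<25)&(P[:,2]>44)&(P[:,2]<56)]
    if len(q)>5: print(n,len(q),"tip z",np.median(q[:,2]),cv2.minEnclosingCircle(q[:,:2].astype(np.float32)), (np.percentile(q[:,:2],1,axis=0)+np.percentile(q[:,:2],99,axis=0))/2)
    q=P[(np.hypot(P[:,0]-498.5,P[:,1]+6)>23)&(abs(P[:,0]-498)<30)&(abs(P[:,1]+6)<35)&(P[:,2]>9)&(P[:,2]<30)]
    if len(q)>20: c,nn,m=plane(q,ref=np.array([0,0,1.])); print(" flange plane",c,nn,m.sum())
    if n!="wrist":
        q=P[(np.hypot(P[:,0]-580,P[:,1]-351)<32)&(P[:,2]>66)&(P[:,2]<75)]
        print(" wide",len(q),cv2.minEnclosingCircle(q[:,:2].astype(np.float32)),cv2.minAreaRect(q[:,:2].astype(np.float32)))
```

```text
[498.48514856  -6.77365063  93.6907722 ] 60.03627194098746 [ 0.31  0.31 -0.47  0.   -0.79 -0.05]
side 151 tip z 49.780983226124846 ((498.074462890625, -4.717808246612549), 21.79116439819336) [497.60511717  -4.97346086]
 flange plane [495.17093825   6.32305273  21.98449116] [-0.01334978  0.00588733  0.99989356] 116
 wide 241 ((581.787109375, 350.8355712890625), 27.91524314880371) ((580.4044799804688, 350.27215576171875), (53.024131774902344, 53.32502746582031), 55.12028121948242)
scene 138 tip z 47.995036374249956 ((497.291015625, -1.6193488836288452), 20.604900360107422) [497.06970254  -1.45254592]
 flange plane [488.84125786   3.0696717   19.79093084] [-0.0011685  -0.00912536  0.99995768] 150
 wide 228 ((580.8256225585938, 355.8482666015625), 28.623687744140625) ((579.3870849609375, 354.5391845703125), (52.577545166015625, 53.51453399658203), 10.248323440551758)
wrist 1707 tip z 48.38684853748473 ((498.85479736328125, -5.178080081939697), 20.970922470092773) [498.72472517  -5.48891183]
 flange plane [500.19975658 -14.41177561  19.14063261] [ 2.34087175e-04 -1.86304890e-03  9.99998237e-01] 3459
```

The adapter lies flat and level in the pocket (flange top about 19.5 mm) and is released. Next, the wide sleeve.

{"api": "apply_moves", "payload": {
  "steps": "80 0 1 3 0 0 0; 100 0.5 4 5 0 0 0; 100 1.5 8 6 0 0 0; 100 2.5 12 6 0 0 0; 100 3.5 16 6 0 0 0; 100 4.5 20 6 0 0 0; 100 5.5 24 6 0 0 0; 100 6.5 28 6 0 0 0; 100 7.5 32 5 0 0 0; 100 8.3 35.6 3.5 0 0 0"
}}

```text
clock: 11.53
tcp_pos: [582.6, 352.1, 128.1]
ee_rot: [-0.001, 0.793, -0.609, 0.0]
wrist_force: [0.2, 0.1, -0.1]
finger_gap: 87.3
grasp_force: 0.0
```

{"api": "apply_moves", "payload": {
  "steps": "100 0 0 0 0 0 0; 100 0 0 0 0 0 0; 100 0 0 0 0 0 0; 100 0 0 0 0 0 0; 100 0 0 0 0 0 0; 100 0 0 0 0 0 0; 100 0 0 0 0 0 0; 100 0 0 0 0 0 0; 100 0 0 0 0 0 0; 100 0 0 0 0 0 0"
}}

```text
clock: 12.37
tcp_pos: [581.9, 349.2, 128.3]
ee_rot: [-0.0, 0.793, -0.609, 0.0]
wrist_force: [-0.0, 0.8, -0.2]
finger_gap: 87.4
grasp_force: 0.0
```

Run:
```python
from h import *
o,R=cur(); print(o["tcp_pos"],o["finger_gap"],o["joint_positions"].round(2))
f=optics.grab_frame("wrist"); save("w6",f["img"])
W=cloud(f).reshape(-1,3);P=W[np.isfinite(W[:,0])]
q=P[(np.hypot(P[:,0]-581,P[:,1]-350)<36)&(P[:,2]>66)&(P[:,2]<75)]
print(len(q),np.median(q[:,2]),cv2.minEnclosingCircle(q[:,:2].astype(np.float32)),cv2.minAreaRect(q[:,:2].astype(np.float32)))
h=np.hypot(*(q[:,:2]-np.array([581,350])).T); print(np.percentile(h,[2,50,98]))
```

```text
[581.88411697 349.19238445 128.3006469 ] 87.43762534099724 [ 0.78  0.55  0.03  0.   -1.05 -0.52]
1523 68.8992695433942 ((581.0302124023438, 352.2632751464844), 26.971046447753906) ((581.276123046875, 351.1405334472656), (53.75391387939453, 51.264892578125), 13.89355182647705)
[20.92509649 24.43134399 27.85975817]
```

View pics/w6.png

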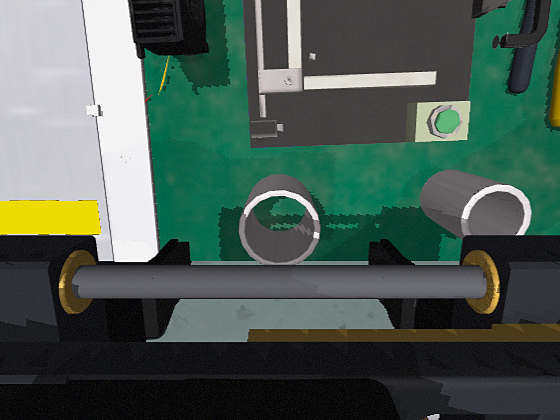

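The wrist view shows the wide sleeve's rim at (281,228), between the fingers; the narrow one is off to the right at (497,212).

{"api": "apply_moves", "payload": {
  "steps": "100 -0.08 0.28 -2 0 0 0; 100 -0.08 0.28 -4 0 0 0; 100 -0.08 0.28 -6 0 0 0; 100 -0.08 0.28 -8 0 0 0; 90 -0.08 0.28 -9.2 0 0 0; 80 -0.08 0.28 -9.7 0 0 0; 70 -0.08 0.28 -9.7 0 0 0; 60 -0.08 0.28 -9.7 0 0 0; 45 -0.08 0.28 -9.7 0 0 0; 40 -0.08 0.28 -9.7 0 0 0",
  "squeeze": 25
}}

```text
clock: 13.25
tcp_pos: [581.7, 352.7, 32.6]
ee_rot: [-0.001, 0.793, -0.609, 0.0]
wrist_force: [-1.4, -0.8, 1.4]
finger_gap: 55.2
grasp_force: 2.3
```

{"api": "apply_moves", "payload": {
  "steps": "40 0 0 0 0 0 0; 40 0 0 0 0 0 0; 40 0 0 0 0 0 0; 40 0 0 0 0 0 0; 40 0 0 0.3 0 0 0; 40 0 0 1 0 0 0; 40 0 0 3 0 0 0; 40 0 0 6 0 0 0; 40 0 0 9 0 0 0; 40 0 0 12 0 0 0",
  "squeeze": 25
}}

```text
clock: 14.08
tcp_pos: [580.6, 351.7, 151.8]
ee_rot: [0.001, 0.793, -0.609, -0.0]
wrist_force: [0.2, 0.6, -0.9]
finger_gap: 53.7
grasp_force: 24.9
```

{"api": "apply_moves", "payload": {
  "steps": "40 -0.3 -2 1 0 0 0; 40 -1 -5.5 1.5 0 0 0; 40 -2 -9.5 2 0 0 0; 40 -3 -13.5 2 0 0 0; 40 -4 -17.5 2 0 0 0; 40 -5 -21.5 2 0 0 0; 40 -6 -25.5 1.5 0 0 0; 40 -7 -29.5 1 0 0 0; 40 -7.8 -33 0 0 0 0; 40 -8.2 -35.8 -1 0 0 0"
}}

```text
clock: 14.92
tcp_pos: [497.3, -8.2, 141.2]
ee_rot: [-0.0, 0.793, -0.61, 0.0]
wrist_force: [0.1, 0.5, 0.3]
finger_gap: 54.2
grasp_force: 24.9
```

{"api": "apply_moves", "payload": {
  "steps": "40 0 0 0 0 0 0; 40 0 0 0 0 0 0; 40 0 0 0 0 0 0; 40 0 0 0 0 0 0; 40 0 0 0 0 0 0; 40 0 0 -0.5 0 0 0; 40 0 0 -1.5 0 0 0; 40 0 0 -2.5 0 0 0; 40 0 0 -2.5 0 0 0; 40 0 0 -2.5 0 0 0"
}}

```text
clock: 15.75
tcp_pos: [498.8, -5.5, 115.5]
ee_rot: [0.001, 0.793, -0.609, -0.0]
wrist_force: [0.4, 0.4, -1.1]
finger_gap: 54.6
grasp_force: 24.9
```

Run:
```python
from h import *
o,R=cur(); p=o["tcp_pos"]; print(p,o["finger_gap"])
for n in("wrist","side","scene"):
    f=optics.grab_frame(n)
    W=cloud(f).reshape(-1,3);P=W[np.isfinite(W[:,0])]
    d=np.hypot(P[:,0]-498.5,P[:,1]+5)
    top=p[2]+38
    if n=="wrist":
        q=P[(d<40)]; print(np.histogram(q[:,2],bins=np.arange(0,200,10)))
    q=P[(d<33)&(abs(P[:,2]-top)<6)]
    if len(q)>10: print(n,"rim",len(q),np.median(q[:,2]),cv2.minEnclosingCircle(q[:,:2].astype(np.float32)))
    q=P[(d<33)&(P[:,2]>p[2]-25)&(P[:,2]<p[2]+30)]
    if len(q)>50:
        A=np.c_[2*q[:,:2],np.ones(len(q))]; x=np.linalg.lstsq(A,(q[:,:2]**2).sum(1),rcond=None)[0]; print(n,"cyl",len(q),x[:2],np.sqrt(x[2]+x[:2]@x[:2]),np.percentile(q[:,2],[1,99]))
    q=P[(d<27)&(P[:,2]>44)&(P[:,2]<54)]
    if len(q)>10: print(n,"spigot",len(q),cv2.minEnclosingCircle(q[:,:2].astype(np.float32)))
    if n=="side": save("s7",cv2.resize(f["img"][110:240,220:360],None,fx=4,fy=4,interpolation=cv2.INTER_CUBIC))
```

```text
[498.81101642  -5.47921805 115.54911823] 54.564940021358765
(array([   4, 3793,  541,  111,  336,   11,    0,    0,  287,  405,  430,
        880, 1662, 2258, 1841, 2561, 1254,  649,  701]), array([  0,  10,  20,  30,  40,  50,  60,  70,  80,  90, 100, 110, 120,
       130, 140, 150, 160, 170, 180, 190]))
wrist rim 2918 151.86251406417472 ((498.76727294921875, -4.337025165557861), 28.736217498779297)
wrist cyl 6139 [499.56649132  -8.2450871 ] 25.119452397922 [ 92.05070146 145.10896267]
wrist spigot 294 ((498.47943115234375, -5.217352867126465), 20.96726417541504)
side rim 227 153.6973440712257 ((497.5665283203125, -3.1918795108795166), 31.358598709106445)
side cyl 671 [498.43934229  -5.96150952] 25.28305031161068 [ 91.12450096 145.31026404]
side spigot 139 ((498.49267578125, -5.1098833084106445), 21.164562225341797)
scene rim 208 151.8614503463382 ((497.0843811035156, 0.16741472482681274), 31.52008819580078)
scene cyl 762 [498.73914755  -2.73760279] 25.54896973410953 [ 91.58909692 145.17594022]
scene spigot 137 ((497.6697692871094, -2.271192789077759), 21.83096694946289)
```

View pics/s7.png

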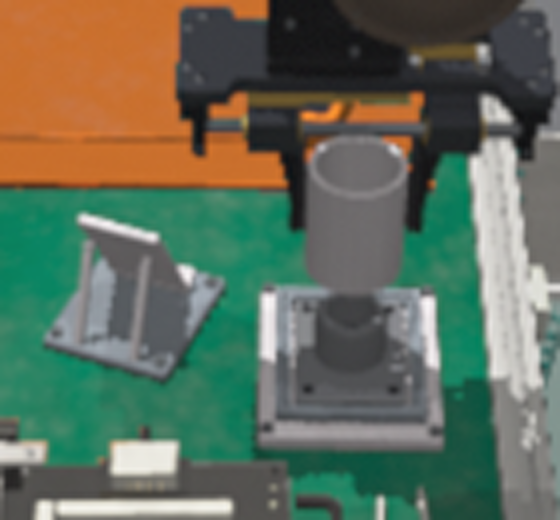

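The crop shows the sleeve held upright (crop px 355,215) directly above the spigot (355,320), with the adapter flat in the pocket.

Run:
```python
from h import *
from scipy.optimize import least_squares
o,R=cur(); p=o["tcp_pos"]; c0=np.array([498.6,-5.4]); ty=R.as_matrix()[:2,1]; print(p)
def fit(q,rad):
    s=least_squares(lambda c:np.hypot(*(q-c).T)-rad,c0,loss="soft_l1",f_scale=.7); return s.x.round(2),np.median(abs(s.fun)).round(2),len(q)
for n in("wrist","side","scene"):
    f=optics.grab_frame(n); W=cloud(f).reshape(-1,3);P=W[np.isfinite(W[:,0])]
    cam=(-f["R"].T@f["t"])[:2]-c0; cam/=np.linalg.norm(cam)
    e=P[:,:2]-c0; d=np.hypot(*e.T); side=abs(e@ty)<22; front=e@cam>5
    for nm,z0,z1,rad in(("sleeve lo",86,112,27),("sleeve hi",112,148,27),("spigot",25,44,21)):
        m=(P[:,2]>z0)&(P[:,2]<z1)&(abs(d-rad)<5)&side&front
        if m.sum()>20: print(n,nm,fit(P[m,:2],rad))
```

```text
[499.59089486  -5.51992756 116.58960051]
wrist sleeve lo (array([499.71,  -5.44]), np.float64(0.12), 792)
wrist sleeve hi (array([499.74,  -5.44]), np.float64(0.13), 1938)
wrist spigot (array([498.5 ,  -4.71]), np.float64(0.13), 198)
side sleeve lo (array([499.47,  -8.29]), np.float64(0.97), 149)
side sleeve hi (array([499.27,  -8.43]), np.float64(0.93), 253)
side spigot (array([498.6 ,  -7.59]), np.float64(0.9), 103)
scene sleeve lo (array([499.94,  -4.78]), np.float64(1.01), 259)
scene sleeve hi (array([499.94,  -4.6 ]), np.float64(0.82), 356)
scene spigot (array([498.84,  -3.8 ]), np.float64(0.78), 165)
```

{"api": "apply_moves", "payload": {
  "steps": "40 -0.11 0.08 -1 0 0 0; 40 -0.11 0.08 -2 0 0 0; 40 -0.11 0.08 -2.8 0 0 0; 40 -0.11 0.08 -3.2 0 0 0; 40 -0.11 0.08 -3.4 0 0 0; 40 -0.11 0.08 -3.6 0 0 0; 40 -0.11 0.08 -3.8 0 0 0; 40 -0.11 0.08 -4 0 0 0; 40 -0.11 0.08 -4.2 0 0 0; 40 -0.11 0.08 -4.3 0 0 0"
}}

```text
clock: 16.88
tcp_pos: [497.9, -5.0, 72.9]
ee_rot: [0.0, 0.793, -0.609, 0.0]
wrist_force: [0.4, 0.5, -0.6]
finger_gap: 54.5
grasp_force: 24.9
```

{"api": "apply_moves", "payload": {
  "steps": "40 0 0 -0.4 0 0 0; 40 0 0 -0.8 0 0 0; 40 0 0 -1.2 0 0 0; 40 0 0 -1.5 0 0 0; 40 0 0 -1.7 0 0 0; 40 0 0 -1.85 0 0 0; 40 0 0 -1.95 0 0 0; 40 0 0 -2 0 0 0; 40 0 0 -2.05 0 0 0; 40 0 0 -2.05 0 0 0"
}}

```text
clock: 17.72
tcp_pos: [498.1, -5.0, 52.6]
ee_rot: [-0.0, 0.793, -0.609, 0.0]
wrist_force: [0.3, 0.4, -1.5]
finger_gap: 54.5
grasp_force: 24.9
```

{"api": "apply_moves", "payload": {
  "steps": "40 0 0 -0.05 0 0 0; 40 0 0 -0.1 0 0 0; 40 0 0 -0.15 0 0 0; 40 0 0 -0.2 0 0 0; 40 0 0 -0.22 0 0 0; 40 0 0 -0.24 0 0 0; 40 0 0 -0.26 0 0 0; 40 0 0 -0.26 0 0 0; 40 0 0 -0.26 0 0 0; 40 0 0 -0.26 0 0 0"
}}

```text
clock: 18.55
tcp_pos: [498.1, -5.1, 52.4]
ee_rot: [-0.0, 0.793, -0.609, 0.001]
wrist_force: [-5.9, 1.7, 16.2]
finger_gap: 53.8
grasp_force: 25.1
```

{"api": "apply_moves", "payload": {
  "steps": "40 0 0 0.15 0 0 0; 40 0 0 0.2 0 0 0; 70 0 0 0.2 0 0 0; 80 0 0 0.2 0 0 0; 85 0 0 0.2 0 0 0; 90 0 0 0.2 0 0 0; 90 0 0 1 0 0 0; 90 0 0 3 0 0 0; 90 0 0 6 0 0 0; 90 0 0 9 0 0 0"
}}

```text
clock: 19.38
tcp_pos: [497.3, -5.3, 140.8]
ee_rot: [0.001, 0.793, -0.609, -0.0]
wrist_force: [0.2, -0.5, -0.4]
finger_gap: 78.3
grasp_force: 0.0
```

{"api": "apply_moves", "payload": {
  "steps": "90 0 0 1 0 0 0; 90 0 0 3 0 0 0; 90 0 -1 5 0 0 0; 90 0 -2 6 0 0 0; 90 0 -3 6 0 0 0; 90 0 -3 6 0 0 0; 90 0 -3 6 0 0 0; 90 0 -3 6 0 0 0; 90 0 -3 6 0 0 0; 90 0 -3 6 0 0 0"
}}

```text
clock: 20.22
tcp_pos: [497.6, -34.9, 199.1]
ee_rot: [0.001, 0.793, -0.609, -0.0]
wrist_force: [0.1, -0.8, -0.5]
finger_gap: 78.1
grasp_force: 0.0
```

Run:
```python
from h import *
o,R=cur(); print(o["tcp_pos"],o["wrist_force"])
for n in("side","scene"):
    f=optics.grab_frame(n); W=cloud(f).reshape(-1,3);P=W[np.isfinite(W[:,0])]
    if n=="side": save("s8",f["img"])
    q=P[(np.hypot(P[:,0]-498,P[:,1]+5)<33)&(P[:,2]>80)&(P[:,2]<110)]
    t=q[q[:,2]>86]; c,nn,m=plane(t,ref=np.array([0,0,1.])); print(n,len(q),"rim",c,nn,m.sum())
    q=P[(abs(P[:,0]-498)<45)&(abs(P[:,1]+6)<50)&(np.hypot(P[:,0]-498,P[:,1]+5)>31)&(P[:,2]>10)&(P[:,2]<24)]; print(np.histogram(q[:,2],bins=np.arange(10,26,2)))
```

```text
[497.63229386 -34.86677026 199.07693739] [ 0.05443905 -0.82288888 -0.51621113]
side 257 rim [499.71233301  -6.06586458  92.08598588] [0.02956976 0.00830146 0.99952825] 72
(array([ 16,  55,  63,  42,  64, 158, 151]), array([10, 12, 14, 16, 18, 20, 22, 24]))
scene 261 rim [496.59036778  -1.93017573  88.25321133] [-0.01079001  0.03888419  0.99918547] 78
(array([ 28,  27,  30,  72, 186, 155,   2]), array([10, 12, 14, 16, 18, 20, 22, 24]))
```

View pics/s8.png

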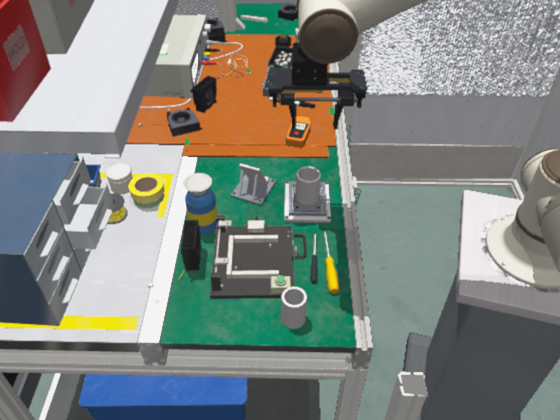

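The side view shows the sleeve standing on the flange in the base (308,188), with its rim at about 90 mm as expected when seated. The narrow sleeve (293,307), bottle, blower and tachometer are where they were, and the gripper is clear.

```bash
python3 -c "
from plant import r
print(r.hand_in())"
```

```text
the job is handed in; nothing more can be done
None
```

I laid the adapter flat in the pocket, spigot up, and pushed the wide sleeve down over the spigot until it rested on the flange. Both are released, the bystanders look unmoved in the last picture, and I handed the job in at about 20 s (no verdict was returned).

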